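Lock a power board in the repair holder

ROBOT

A 6-joint arm with a two-finger parallel gripper is mounted at the origin on the work surface. World frame = base frame: x ahead of the robot, y to its left, z up, the work surface at z = 0. Lengths are in mm, angles in rad, forces in N, time in s.
With the tool pointing down it reaches from about 350 to 775 mm from the base axis. Payload 7.3 kg.
Tool frame: the origin (TCP) lies between the finger pads, 19 mm behind the fingertips; this is the grasp point; z points along the fingers, y is the line along which they close (so a half turn about z gives the same grasp; the last joint's range is limited). The gripper opens to 92 mm and grips with 3 to 60 N. Pads are 19 mm wide; open, the fingers measure 130 mm over their backs; the gripper's body (75 mm by 190 mm) begins 47 mm behind the grasp point.
Start: joints at [-1.425, 0.342, 1.524, -0, 1.275, -0.146], TCP at [151.052, -502.818, 245.541] pointing down, gripper open.
Joint ranges: [-2.53, 2.53], [-0.77, 2.02], [0.04, 2.7], [-1, 4.14], [0.28, 2.66], [-3.11, 3.11]. Speed limits (rad/s): [2.57, 2.57, 3.14, 3.14, 3.14, 3.14].

INTERFACE

Orientations are given as [roll, pitch, yaw] about the fixed x, y, z axes, in that order (R = Rz(yaw) Ry(pitch) Rx(roll)).
In Python, from plant import bot gives the robot as it stands. The module is installed in compiled form; this text tells all that it offers.
- The arm moves only by the shell command python3 -m jog 'ROWS' [OPENING]. ROWS is JSON, a list of rows, each a list of 6 numbers: the shift along the tool's x, y, z in mm, then the turn, a rotation vector about the tool's x, y, z in rad. In form: [[dx, dy, dz, rx, ry, rz], ...]. A call has 1 to 12 rows; each row shifts and turns the commanded pose from where the row before left it, along the tool's axes as they then stand; what a row does not reach is not made up. A row lasts 1/10 s, in which the tool goes at most 50 mm and 8.59 degrees, less where a joint would pass 70% of its speed; a pose out of reach is approached as far as the arm can. A call with a gripper value outside its range is refused whole. OPENING is the opening in per cent of the stroke, from 0 (shut) to 100 (fully open), set as the call begins (- or left out, the last holds). The fingers move at their own pace and stop on an object; the grip force is fixed at half the most. Time passes only in rows, so rows that do not move let the fingers close. It gives the time, the measured TCP pose, the force, the opening and the grip force at its end, in the units of the state.
- bot.get_obs(): the state, without advancing time (a new reading comes with each control period).
- bot.capture(name): name is "side" or "top"; returns the picture (400x640x3 uint8, red, green, blue); there is no depth.
- bot.camera_model(name): a dict with "fx", "fy", "cx", "cy" (pixels), "position" and "orientation" of the camera in the world. Camera axes: x right, y down, z forward; pixel columns grow to the right and rows downward; lengths in mm; the calibration is good to about 2 mm. A picture is of the moment at which its call begins. camera_model takes no time and is no camera call.
- bot.close_job(): hands the job in; it is judged then, once.
Trained networks look in the newest picture that a camera, given by its name, has taken for a name from the list of things; names that differ only in an ending like _2 or _b are one class to them, and where a whole thing is asked for, a point or a joint stands for the part that bears it (a point fixed in the world has none). Each returns a list of dicts, best first, with "p" (0 to 1); they miss things now and then, are a little off and sometimes report something else, mostly with a low value. They report only what shows in the picture. A call takes as long as a camera call.
- bot.outline_of(target, camera): "mask" (400x640 bool, what is visible of it) and "pixel" ([column, row] in pixels, amid what is visible of it).
The state is a dict: "time": time; "joint_positions": joint angles; "dq": joint speeds; "tau": joint torques, N m; "tool_pos": TCP position; "tcp_rot": TCP orientation; "contact_force": force on the tool from outside, world axes, zero at the start; "moment": the same for the moment, N m; "grip_width": finger opening in mm; "finger_force": force on a finger pad.
Only numpy, scipy, OpenCV 4.12 (cv2) and the standard library are available. Lean on these libraries where they do the work, as an engineer would, in place of code of your own. Each camera call takes 0.05 s, during which the arm holds its last target. There are 200 camera calls.

TASK

Lay the larger loose circuit board, the one with the square block in its middle, flat in the empty cradle of the board holder. Then lock it there by turning the holder's black torque knob clockwise through two clicks, not a third, letting go after each click so that it settles, with the keeper over the board's edge. Leave the other things on the bench where they are.

Things in the scene. Friction and masses are not known exactly. Their poses are not given: they have to be found in the camera images.
- board: larger loose circuit board, 100 (x) x 76 (y) x 4 mm, 0.11 to 0.22 kg. Origin: centre of underside, z up. In its middle a block 34 (x) x 28 (y) mm, top 28 mm above the underside: grip it across y; the board beside it is clear for the fingers. Beyond |x| = 29 mm stand capacitors and a heat sink 22 mm high. Either way round (half turn) fits the cradle
- holder: fixed board holder, base plate 150 (x) x 270 (y) x 10 mm. Origin: centre of its underside. Cradle on its -y side; on its +y side a grey housing 84 x 80 mm, centred at y = +88 mm, its sloping top 56 to 90 mm high, with the knob on it
- cradle (a point): centre of the cradle's floor, 10 mm above the bench, axes as the holder's. Inside 107 (x) x 83 (y) mm, so 3.5 mm of play all round the board; rims 8 mm above the floor (4 mm at +y). Home: board origin within 3.5 mm of here, its x along this x (either way)
- keeper_lip (a point): middle of the front lower edge of the steel keeper plate (60 mm wide in x, 12 mm high) between cradle and housing. At knob 0 it is 6 mm outside the cradle's +y side and 6.8 mm above its floor; it slides to the holder's -y by 7.2 mm per rad of knob, 18 mm in two clicks, over a flat board's edge. It jams on a board that is not home
- knob_grip (a point): on the torque knob's axis: put the TCP here. z is that axis, tilted 25 degrees from vertical towards the holder's -x (the robot); x lies along the grip bar to its white pointer line and turns with it. Bar 46 (x) x 14 (y) mm, its top 8 mm above this point; 48 mm disc with its top 22 mm below it. Grip across y, tool along -z, 20 N or more
- knob (a joint): turn of the knob, rad, clockwise from above positive; 0 at the start. Seats at 0, 1.257 (one click), 2.513 (two), 3.770 (three: too far). Crests halfway between; peak torque 0.09 to 0.18 N m. Past a crest it pulls itself on into the next seat; let go before, it springs back. Let go and regrasp after each click
- small_board: the other, smaller bare board, 70 x 55 x 14 mm, no block in its middle; a bystander. Origin: centre of its underside
- screwdriver: a loose screwdriver lying on the bench; a bystander
- spool: a solder spool 56 mm across, 40 mm high; a bystander
- tape: a roll of tape, 84 mm across, 18 mm high, lying flat; a bystander
- tin: an open round steel tin, 68 mm across, 40 mm high; a bystander
- cleaner: a small bottle, 52 mm across, 100 mm high, standing; a bystander
- brush: a small brush lying on the bench; a bystander

How it is judged:
By the outcome, as a careful person would: the job done as asked, in the order asked, and still so for the second after the job is handed in, with the robot touching nothing.
It also fails if it takes over 61 s, if anything falls off the work surface, if the arm or the gripper's body presses on something with over 40 N, if the wrist force passes 120 N, or if a joint passes its speed limit or range.

## Working session

There is one attempt and no reset: what is moved stays moved. The work goes in short steps, Python scripts to look and compute and a shell command to move; the robot and the scene stay as the last step left them, time stands still between calls to the robot, and variables do not carry over. Pictures are saved under pics/ and viewed, at most 10 in all, crops included, and the job is handed in when it is done.

```bash
mkdir -p pics; cat > h.py <<'E'
import numpy as np, cv2
from scipy.spatial.transform import Rotation as R
from plant import bot
def cam(n):
    m=bot.camera_model(n); o=np.array(m['orientation'],float)
    Rm=R.from_euler('xyz',o).as_matrix() if o.size==3 else o
    return m,Rm,np.array(m['position'],float)
def toz(n,px,z):
    m,Rm,p=cam(n); px=np.atleast_2d(px).astype(float)
    d=np.c_[(px[:,0]-m['cx'])/m['fx'],(px[:,1]-m['cy'])/m['fy'],np.ones(len(px))]@Rm.T
    return p+d*((z-p[2])/d[:,2])[:,None]
def proj(n,P):
    m,Rm,p=cam(n); c=(np.atleast_2d(P)-p)@Rm
    return np.c_[m['fx']*c[:,0]/c[:,2]+m['cx'],m['fy']*c[:,1]/c[:,2]+m['cy']]
E
python3 - <<'E'
from h import *
for n in('top','side'):
    cv2.imwrite(f'pics/{n}0.png',bot.capture(n)[:,:,::-1]); print(bot.camera_model(n))
    for t in('board','holder','knob','keeper_lip','small_board'):
        for r in bot.outline_of(t,n)[:2]:
            c=cv2.minAreaRect(np.argwhere(r['mask'])[:,::-1].astype(np.float32))
            print(n,t,round(r['p'],2),np.round(r['pixel']),np.round(cv2.boxPoints(c)).tolist())
            np.save(f'm_{t}_{n}.npy',r['mask']) if r['p']>.5 else 0
print(bot.get_obs())
E
```

```text
{'fx': 484.7990714991049, 'fy': 484.7990714991049, 'cx': 323.51395434640426, 'cy': 201.4499542347649, 'position': array([ 443.44190946,    2.64247029, 1446.58143253]), 'orientation': array([-3.048607  , -0.02109678, -1.58390245])}
top board 0.9 [405. 241.] [[392.0, 226.0], [417.0, 224.0], [421.0, 256.0], [396.0, 259.0]]
top holder 0.81 [289. 214.] [[240.0, 239.0], [243.0, 188.0], [334.0, 192.0], [332.0, 243.0]]
top knob 0.6 [254. 215.] [[244.0, 213.0], [258.0, 206.0], [265.0, 219.0], [251.0, 226.0]]
top keeper_lip 0.93 [278. 216.] [[270.0, 224.0], [271.0, 204.0], [293.0, 205.0], [291.0, 225.0]]
top keeper_lip 0.37 [328. 145.] [[320.0, 136.0], [337.0, 136.0], [337.0, 156.0], [320.0, 156.0]]
top small_board 0.82 [382. 180.] [[369.0, 178.0], [384.0, 167.0], [397.0, 186.0], [382.0, 197.0]]
top small_board 0.58 [267. 135.] [[256.0, 125.0], [278.0, 125.0], [278.0, 146.0], [256.0, 146.0]]
{'fx': 362.49313320154437, 'fy': 362.49313320154437, 'cx': 326.1693829138134, 'cy': 206.93994215859504, 'position': array([373.14838556, 698.01543099, 934.67482326]), 'orientation': array([-2.40819820e+00,
[... 692 characters left out ...]
0, 194.0]]
{'time': 0.6, 'joint_positions': array([-1.42503266e+00,  3.41973902e-01,  1.52412358e+00,  2.07535615e-05,
        1.27544377e+00, -1.45962335e-01]), 'dq': array([ 0.00015855,  0.00012875, -0.00048617, -0.00130794, -0.00028082,
        0.00017623]), 'tau': array([-1.10984802e-03, -4.30932891e+01, -2.44397861e+01,  7.16516376e-02,
        4.84399335e-02, -1.66715580e-05]), 'tool_pos': array([ 151.03812933, -502.79829417,  245.5458178 ]), 'tcp_rot': array([ 3.14153891e+00, -1.21684105e-05,  2.91719966e-01]), 'contact_force': array([-0.48235887, -0.01619496,  1.017159  ]), 'moment': array([ 0.00690705,  0.00338832, -0.01448321]), 'finger_force': 0.0, 'grip_width': 91.81920322722165}
```

View pics/top0.png

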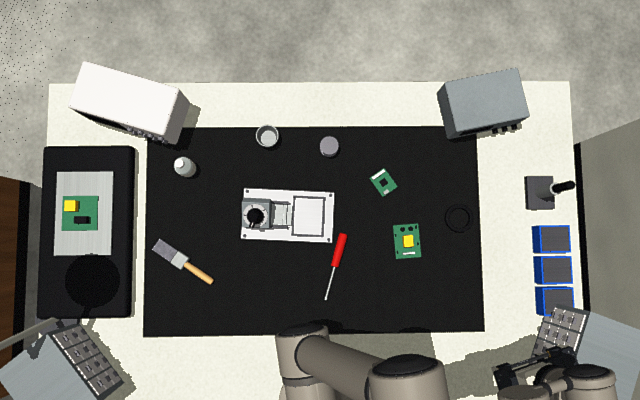

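View pics/side0.png

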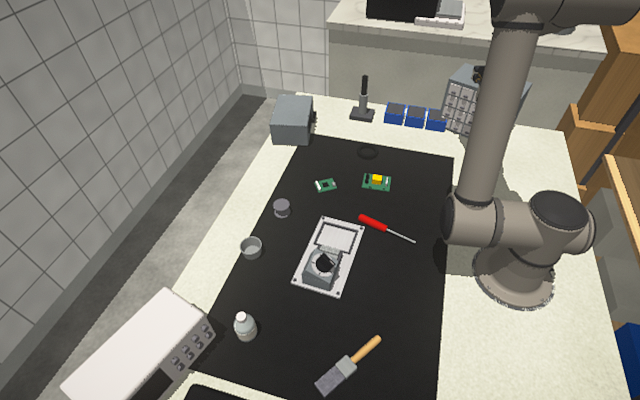

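The top view shows the board with its yellow block at about (406,241), holder at (288,215) with the cradle to its right and the knob at (255,215), small board at (382,181) and screwdriver at (337,260). The side view agrees: board (377,181), holder (328,258), and the small board at (325,185). Next I fit the poses to the masks.

```bash
cat >> h.py <<'E'
from scipy.optimize import minimize
def boxp(x0,x1,y0,y1,z0,z1): return np.array([[x,y,z] for x in(x0,x1) for y in(y0,y1) for z in(z0,z1)],float)
BOARD=[boxp(-50,50,-38,38,0,4)]
HOLD=[boxp(-75,75,-135,135,0,10),np.array([[x,y,z] for y in(48,128) for x,z in((-42,0),(42,0),(-42,56),(42,90))],float)]
def render(n,boxes,T,z,S=8):
    im=np.zeros((400*S,640*S),np.uint8)
    Rz=R.from_euler('z',T[2]).as_matrix()
    for b in boxes:
        q=proj(n,b@Rz.T+[T[0],T[1],z]); h=cv2.convexHull(((q+.5)*S-.5).astype(np.float32))
        cv2.fillPoly(im,[np.round(h*16).astype(np.int32)],255,shift=4)
    return cv2.resize(im,(640,400),interpolation=cv2.INTER_AREA)/255.
def fit(masks,boxes,z,T0):
    f=lambda T:sum(((render(n,boxes,T,z)-m)**2).sum() for n,m in masks.items())
    r=minimize(f,T0,method='Nelder-Mead',options=dict(initial_simplex=np.array(T0)+np.array([[0,0,0],[8,0,0],[0,8,0],[0,0,.1]]),xatol=.05,fatol=.05,maxiter=120))
    return np.round(r.x,3),round(r.fun,1)
E
python3 - <<'E'
from h import *
L=lambda t,n:np.load(f'm_{t}_{n}.npy')
pb={'top':(405,241),'side':(378,179)}
ms={}
bot.capture('side')
r=max(bot.outline_of('board','side'),key=lambda r:-np.hypot(r['pixel'][0]-378,r['pixel'][1]-180)); ms['side']=r['mask']; ms['top']=L('board','top')
np.save('m_board_side.npy',ms['side'])
b0=toz('top',(405,241),4)[0]; print('b0',b0,toz('side',(376,182),4))
d=toz('top',[(394,242),(418,240)],4); a=np.arctan2(*(d[1]-d[0])[[1,0]])-np.pi/2
h=toz('top',[(334,217),(240,213)],10); hy=h[1]-h[0]; ha=np.arctan2(hy[1],hy[0])-np.pi/2; h0=h.mean(0)
for k in(('top',),('side',),('top','side')):
    print(k,'board',fit({n:ms[n] for n in k},BOARD,0,[b0[0],b0[1],a]),'holder',fit({n:L('holder',n) for n in k},HOLD,0,[h0[0],h0[1],ha]))
for n,c in(('top',(225,175,345,255)),('side',(280,160,400,305))):
    im=bot.capture(n)[c[1]:c[3],c[0]:c[2],::-1]
    cv2.imwrite(f'pics/{n}c.png',cv2.resize(im,None,fx=600/im.shape[0] if n=='side' else 6.6,fy=600/im.shape[0] if n=='side' else 6.6,interpolation=cv2.INTER_CUBIC)[:600,:800])
E
```

```text
b0 [ 456.63841775 -270.64314303    4.        ] [[ 460.56923873 -276.70256259    4.        ]]
('top',) board (array([ 455.344, -275.937,   -3.086]), np.float64(52.8)) holder (array([ 5.37823e+02,  7.76530e+01, -5.70000e-02]), np.float64(45.1))
('side',) board (array([ 460.75 , -284.229,   -3.081]), np.float64(26.4)) holder (array([ 5.39758e+02,  7.34350e+01, -5.40000e-02]), np.float64(51.3))
('top', 'side') board (array([ 457.858, -276.779,   -3.06 ]), np.float64(144.2)) holder (array([ 5.38356e+02,  7.61440e+01, -5.70000e-02]), np.float64(177.6))
```

View pics/topc.png

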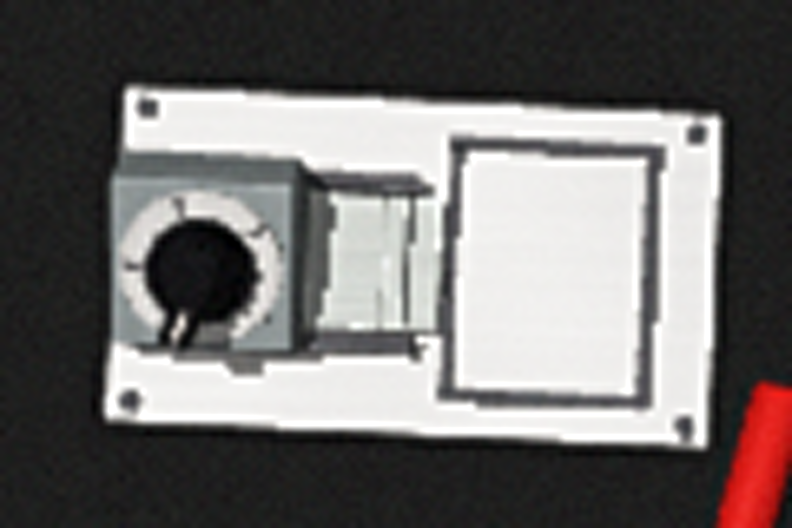

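The crop shows the plate, cradle frame centred near crop (552,276), and knob at crop (200,270) with its white pointer towards the robot (down-left, (180,330)). I'll refit with colour-thresholded masks and triangulate the knob.

```bash
python3 - <<'E'
from h import *
from scipy.optimize import least_squares
mk={};kn={};lp={}
for n,c in(('top',(405,241)),('side',(377,182))):
    im=bot.capture(n).astype(int); g=im.max(2); bg=np.median(g[c[1]-25:c[1]+25,c[0]-30:c[0]+30][:6])
    m=np.zeros((400,640),bool); s=np.s_[c[1]-22:c[1]+23,c[0]-22:c[0]+23]
    mm=((im[...,1]-im[...,0]>12)|(g>80))[s].astype(np.uint8)
    nl,lab,st,_=cv2.connectedComponentsWithStats(mm); k=1+st[1:,4].argmax()
    m[s]=lab==k; mk[n]=m; print(n,'px area',m.sum())
    kk=np.load(f'm_knob_{n}.npy'); dark=kk&(g<70); kn[n]=np.argwhere(dark)[:,::-1].mean(0); 
    br=np.load(f'm_holder_{n}.npy'); print('knob px',kn[n],kk.sum(),dark.sum())
for k in(('top',),('side',)):
    print(k,'board',fit({n:mk[n] for n in k},BOARD,0,[456,-278,-3.07]))
r=least_squares(lambda P:np.concatenate([proj(n,P)[0]-kn[n] for n in kn]),[520,160,90]); print('knob dark centroid',r.x,r.fun)
T=[538.4,76.5,-.057]
Rz=R.from_euler('z',T[2]).as_matrix()
print('in holder',(r.x-[T[0],T[1],0])@Rz)
U=lambda u,v:(225+(u+.5)/6.6-.5,175+(v+.5)/6.6-.5)
q=toz('top',[U(458,148),U(658,153),U(645,402),U(449,394)],18); print(q, q.mean(0),(q.mean(0)-[T[0],T[1],0])@Rz)
E
```

```text
top px area 881
knob px [254.44262295 216.04371585] 190 183
side px area 419
knob px [323.76388889 263.10185185] 259 216
('top',) board (array([ 457.655, -275.703,   -3.081]), np.float64(51.1))
('side',) board (array([ 460.797, -280.486,   -3.062]), np.float64(41.3))
knob dark centroid [531.81463849 166.44313542  87.26806275] [-0.05308922 -0.30437468  0.30167998  0.04195793]
in holder [-11.69864952  89.42189997  87.26806275]
[[590.48375639  58.01529866  18.        ]
 [587.24658441 -31.63637373  18.        ]
 [475.81155801 -24.3651642   18.        ]
 [480.46566501  62.83708998  18.        ]] [533.50189095  16.21271268  18.        ] [ -1.45563934 -60.4684182   18.        ]
```

View pics/sidec.png

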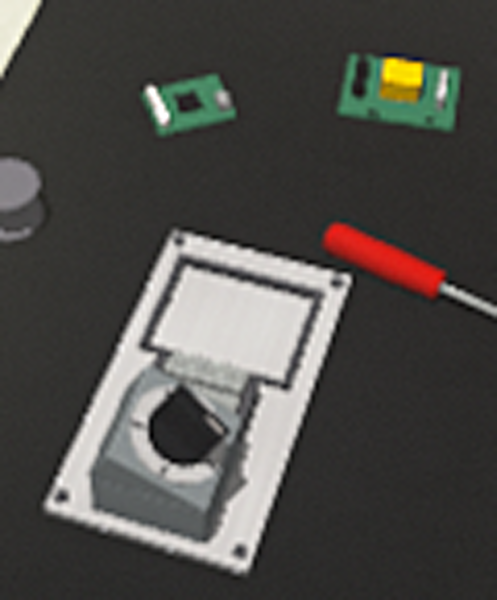

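Side crop confirms the same layout and the pointer on the knob bar's robot side. The two cameras differ by the same (3,−5) mm for board and holder, so relative placing is sound. Moving to above the board.

```bash
python3 -m jog '[[0,0,50,0,0,0.11],[0,0,40,0,0,0.11],[36,-22.5,0,0,0,0],[36,-22.5,0,0,0,0],[36,-22.5,0,0,0,0],[36,-22.5,0,0,0,0],[36,-22.5,0,0,0,0],[36,-22.5,0,0,0,0],[36,-22.5,0,0,0,0],[36,-22.5,0,0,0,0],[35,-23,20,0,0,0],[0,0,0,0,0,0]]' 100
```

```text
time: 2.1
tool_pos: [460.9, -273.4, 133.6]
tcp_rot: [-3.139, 0.001, 0.077]
contact_force: [-0.8, -0.1, 0.2]
grip_width: 91.7
finger_force: 0.0
```

```bash
python3 -m jog '[[0,3,35,0,0,0],[0,0,35,0,0,0],[0,0,25,0,0,0],[0,0,13,0,0,0],[0,0,2,0,0,0],[0,0,0,0,0,0],[0,0,0,0,0,0]]' 100; python3 - <<'E'
from h import *
im=bot.capture('side')[140:240,320:450,::-1]
cv2.imwrite('pics/g1.png',cv2.resize(im,None,fx=6,fy=6,interpolation=cv2.INTER_CUBIC))
print(proj('side',bot.get_obs()['tool_pos']))
E
```

```text
time: 2.8
tool_pos: [459.6, -281.0, 26.9]
tcp_rot: [3.14, -0.002, 0.072]
contact_force: [-0.9, 0.3, 0.0]
grip_width: 91.9
finger_force: 0.0
[[377.10918787 176.74786344]]
```

View pics/g1.png

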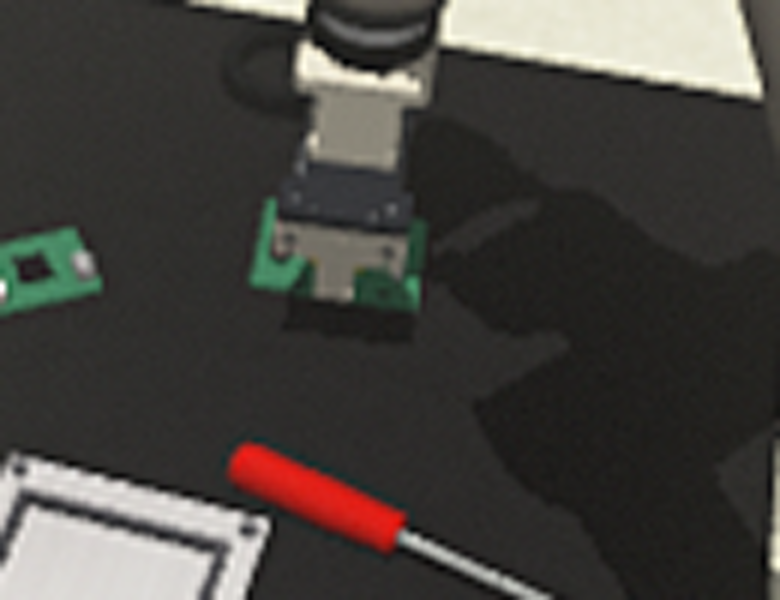

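The near finger (crop 342,260) is centred on the board (edges crop 252–422). Close and lift.

```bash
python3 -m jog '[[0,0,0,0,0,0],[0,0,0,0,0,0],[0,0,0,0,0,0],[0,0,0,0,0,0],[0,0,0,0,0,0],[0,0,0,0,0,0],[0,0,0,0,0,0]]' 0; python3 -m jog '[[0,0,-12,0,0,0],[0,0,-25,0,0,0],[0,0,-25,0,0,0],[0,0,-8,0,0,0]]'
```

```text
time: 3.55
tool_pos: [458.9, -280.2, 25.5]
tcp_rot: [3.142, 0.0, 0.072]
contact_force: [-0.3, -0.3, 0.9]
grip_width: 40.7
finger_force: 0.0
time: 3.95
tool_pos: [460.1, -281.1, 98.6]
tcp_rot: [3.138, -0.004, 0.072]
contact_force: [0.9, -0.7, 1.1]
grip_width: 8.5
finger_force: 0.0
```

The fingers are slower than I allowed and missed the block. I'll reopen and check the board.

```bash
python3 -m jog '[[0,0,0,0,0,0],[0,0,0,0,0,0],[0,0,0,0,0,0],[0,0,0,0,0,0],[0,0,0,0,0,0],[0,0,0,0,0,0]]' 75; python3 - <<'E'
from h import *
bot.capture('side')
for r in bot.outline_of('board','side')[:2]:
    c=cv2.minAreaRect(np.argwhere(r['mask'])[:,::-1].astype(np.float32)); print(r['p'],r['pixel'],np.round(cv2.boxPoints(c)).tolist())
im=bot.capture('side')[140:240,320:450,::-1]
cv2.imwrite('pics/g2.png',cv2.resize(im,None,fx=6,fy=6,interpolation=cv2.INTER_CUBIC))
E
```

```text
time: 4.55
tool_pos: [458.8, -280.1, 95.1]
tcp_rot: [-3.141, 0.001, 0.072]
contact_force: [0.9, 0.3, 0.3]
grip_width: 51.7
finger_force: 0.0
0.7 [378.5, 179.3] [[362.0, 187.0], [364.0, 172.0], [391.0, 176.0], [389.0, 190.0]]
```

View pics/g2.png

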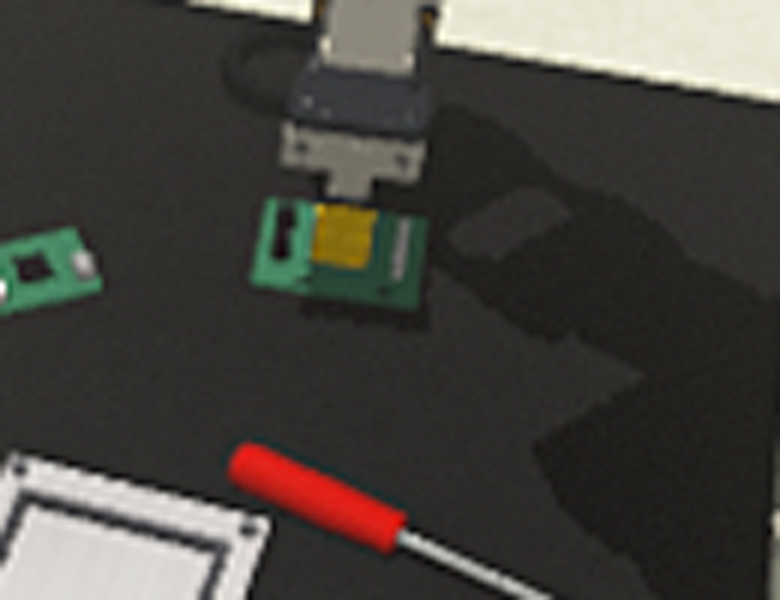

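The board is unmoved (crop 340,250), with its block right under the fingers. Descend 70 mm and close for longer (about 76 mm/s).

```bash
python3 -m jog '[[0,0,30,0,0,0],[0,0,25,0,0,0],[0,0,12,0,0,0],[0,0,3,0,0,0],[0,0,0,0,0,0]]' 75; python3 -m jog '[[0,0,0,0,0,0],[0,0,0,0,0,0],[0,0,0,0,0,0],[0,0,0,0,0,0],[0,0,0,0,0,0],[0,0,0,0,0,0],[0,0,0,0,0,0],[0,0,0,0,0,0],[0,0,0,0,0,0]]' 0
```

```text
time: 5.2
tool_pos: [459.1, -280.3, 25.7]
tcp_rot: [3.142, -0.0, 0.072]
contact_force: [0.6, 0.6, 1.0]
grip_width: 69.1
finger_force: 0.0
time: 6.1
tool_pos: [458.8, -280.0, 25.6]
tcp_rot: [-3.141, 0.0, 0.072]
contact_force: [-0.3, 1.9, 3.3]
grip_width: 27.7
finger_force: 30.0
```

```bash
python3 -m jog '[[0,0,-15,0,0,0],[0,0,-30,0,0,0.065],[0,0,-15,0,0,0.064],[7,-37,0,0,0,0],[7,-37,0,0,0,0],[7,-37,0,0,0,0],[7,-37,0,0,0,0],[7,-37,0,0,0,0],[7,-37,0,0,0,0],[8,-38,0,0,0,0],[8,-38,0,0,0,0],[0,0,0,0,0,0]]'; python3 -m jog '[[0,0,0,0,0,0],[0,0,0,0,0,0]]'; python3 - <<'E'
from h import *
print(toz('side',(336.3,237.3),18))
im=bot.capture('side'); o=bot.get_obs(); print(o['tool_pos'],o['finger_force'])
c=proj('side',o['tool_pos']-[0,0,25.6])[0]; print(c)
a=np.load('m_holder_side.npy')
z=o['tool_pos'][2]-25.6; yaw=-.057
for r in bot.outline_of('board','side')[:2]:
    print(r['p'],r['pixel'],r['mask'].sum())
    if np.hypot(*(r['pixel']-c))<25: print(fit({'side':r['mask']},BOARD,z,[534,14,yaw]))
s=im[170:310,270:410,::-1]
s=cv2.resize(s,None,fx=4.28,fy=4.28,interpolation=cv2.INTER_CUBIC)
cv2.imwrite('pics/p1.png',s)
E
```

```text
time: 7.3
tool_pos: [534.4, 17.9, 85.1]
tcp_rot: [-3.141, -0.0, -0.053]
contact_force: [-0.1, 0.0, -2.8]
grip_width: 27.5
finger_force: 30.0
time: 7.5
tool_pos: [533.5, 13.2, 85.1]
tcp_rot: [3.141, 0.001, -0.058]
contact_force: [-0.3, 0.6, -2.7]
grip_width: 27.7
finger_force: 30.0
[[534.13663534  19.67100382  18.        ]]
[533.52199879  12.95857939  85.24012442] 29.99950021505356
[337.28679656 227.49297804]
0.47 [349.5, 229.5] 177
(array([ 5.33368e+02,  1.02900e+01, -2.40000e-02]), np.float64(461.9))
```

View pics/p1.png

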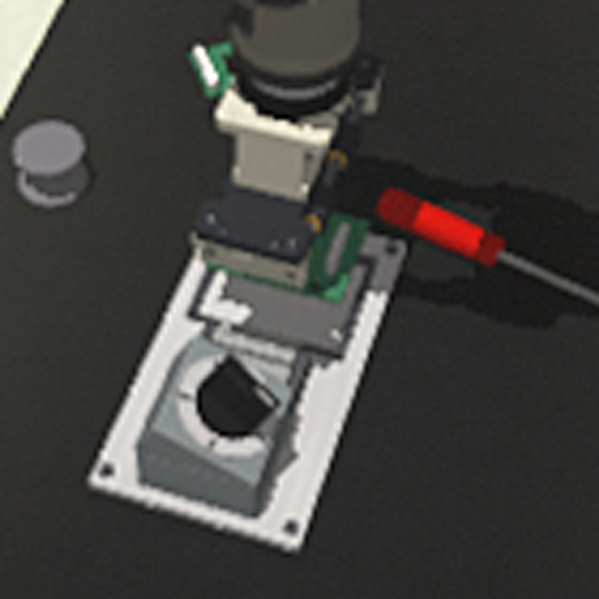

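The board is held level above the cradle, its robot-side front corner at crop (347,298). Combining both cameras' board-to-cradle differences, the target TCP is about (535.5, 12.8). Lower to just above the rims and look.

```bash
python3 -m jog '[[2,0,15,0,0,0],[0,0,15,0,0,0],[0,0,7,0,0,0],[0,0,0,0,0,0],[0,0,0,0,0,0]]'; python3 - <<'E'
from h import *
o=bot.get_obs(); t=o['tool_pos']; print(t)
for n,c in(('side',(300,195,380,270)),):
    im=bot.capture(n)[c[1]:c[3],c[0]:c[2],::-1]
    s=cv2.resize(im,None,fx=8,fy=8,interpolation=cv2.INTER_CUBIC)
    # model overlay: board corners at tcp; cradle from side-camera holder fit
    Rz=R.from_euler('z',-.057).as_matrix()
    for ctr,z,w,h,col in(((t[0],t[1]),t[2]-25.6+4,50,38,(0,0,255)),((536.3,12),18,59.5,47.5,(255,0,0)),((536.3,12),18,53.5,41.5,(255,255,0))):
        q=proj(n,np.array([[w,h,0],[-w,h,0],[-w,-h,0],[w,-h,0]])@Rz.T+[ctr[0],ctr[1],z]); q=((q-c[:2]+.5)*8-.5)
        cv2.polylines(s,[np.round(q).astype(np.int32)],True,col,1)
    cv2.imwrite('pics/p2.png',s)
E
```

```text
time: 8.1
tool_pos: [536.0, 13.4, 48.8]
tcp_rot: [3.141, -0.0, -0.058]
contact_force: [-0.5, -0.3, -1.6]
grip_width: 27.6
finger_force: 30.0
[536.0050523   13.43384857  48.7974148 ]
```

View pics/p2.png

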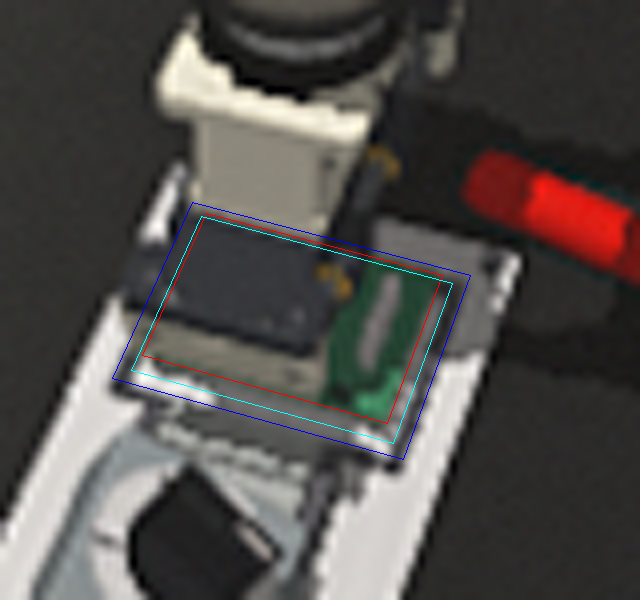

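Overlay: the cradle model (cyan/blue) matches the rims (corner near (404,457)), and the board's corner (395,420) lies about 2 mm to −x of the red model. Shift +1 mm in x and lower gently, watching the force.

```bash
python3 -m jog '[[1,0.5,3,0,0,0],[0,0,4,0,0,0],[0,0,3,0,0,0],[0,0,2,0,0,0],[0,0,0.5,0,0,0],[0,0,0,0,0,0],[0,0,0,0,0,0]]'
```

```text
time: 8.85
tool_pos: [538.1, 14.2, 38.9]
tcp_rot: [-3.141, -0.004, -0.056]
contact_force: [-4.6, 6.3, 22.3]
grip_width: 28.9
finger_force: 31.4
```

```bash
python3 - <<'E'
from h import *
o=bot.get_obs(); print(o['tool_pos'],o['contact_force'],o['moment'],o['tcp_rot'])
c=(308,215,378,262)
s=cv2.resize(bot.capture('side')[c[1]:c[3],c[0]:c[2],::-1],None,fx=11,fy=11,interpolation=cv2.INTER_CUBIC)
cv2.imwrite('pics/p3.png',s)
E
```

```text
[538.1053888   14.21611572  38.93046945] [-4.58017199  6.3352442  22.34440098] [0.26686837 0.8124418  0.11013716] [-3.14121095 -0.00426396 -0.05630985]
```

View pics/p3.png

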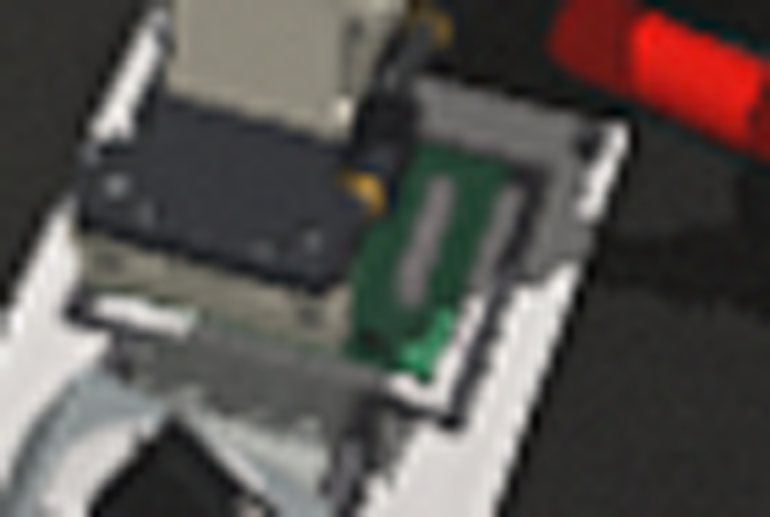

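The board sits too far to +x (gap at −x edge ≈ 25 px of crop, x 505→530) and its −y edge covers the rear rim (430,145), with a wide strip of floor in front (400,385). Lift, shift −3 mm x, +3 mm y, and lower again.

```bash
python3 -m jog '[[0,0,-7,0,0,0],[-3.2,-2.8,0,0,0,0],[0,0,0,0,0,0],[0,0,2,0,0,0],[0,0,2,0,0,0],[0,0,2,0,0,0],[0,0,0.5,0,0,0],[0,0,0,0,0,0],[0,0,0,0,0,0]]'
```

```text
time: 9.8
tool_pos: [533.8, 16.3, 36.4]
tcp_rot: [3.142, -0.0, -0.057]
contact_force: [-0.6, -0.2, -2.5]
grip_width: 28.4
finger_force: 29.5
```

No rim contact any more. Lower to the floor.

```bash
python3 -m jog '[[0,0,1,0,0,0],[0,0,0.5,0,0,0],[0,0,0,0,0,0],[0,0,0,0,0,0]]'
```

```text
time: 10.2
tool_pos: [534.0, 16.2, 35.1]
tcp_rot: [3.141, -0.001, -0.057]
contact_force: [-0.3, -1.5, 0.6]
grip_width: 28.0
finger_force: 29.7
```

```bash
python3 -m jog '[[0,0,0,0,0,0],[0,0,0,0,0,0],[0,0,0,0,0,0],[0,0,0,0,0,0],[0,0,-10,0,0,0],[0,0,-30,0,0,0],[0,0,-50,0,0,0],[-30,0,-40,0,0,0],[-50,0,0,0,0,0],[-50,0,0,0,0,0],[-30,0,0,0,0,0],[0,0,0,0,0,0]]' 45; python3 - <<'E'
from h import *
o=bot.get_obs();print(o['tool_pos'])
c=(300,185,345,245)
A=[]
im=bot.capture('top')
for r in bot.outline_of('board','top')[:2]:
    print(r['p'],r['pixel'],r['mask'].sum()); 
    if r['p']>.4: print(fit({'top':r['mask']},BOARD,10,[534,17,-.057]))
for r in bot.outline_of('keeper_lip','top')[:1]: print('lip',r['pixel'],toz('top',r['pixel'],20))
A=cv2.resize(im[170:255,230:345,::-1],None,fx=4.6,fy=4.6,interpolation=cv2.INTER_CUBIC)
s=bot.capture('side')[205:300,285:375,::-1]
B=cv2.resize(s,None,fx=391/95,fy=391/95,interpolation=cv2.INTER_CUBIC)
A=cv2.resize(A,(425,391)) if 0 else A
w=800-B.shape[1]; A=A[:391,-w:]
B=B[:A.shape[0]]
cv2.imwrite('pics/v.png',np.hstack([A,B]));print(A.shape,B.shape)
E
```

```text
time: 11.4
tool_pos: [370.1, 26.1, 165.5]
tcp_rot: [-3.142, 0.002, -0.057]
contact_force: [0.6, -0.1, -0.2]
grip_width: 41.3
finger_force: 0.0
[370.12109958  26.07773679 165.54745332]
0.63 [308.6, 216.9] 815
(array([ 5.31511e+02,  1.75800e+01, -4.00000e-02]), np.float64(46.5))
0.49 [279.5, 213.0] 3691
(array([536.643, 148.934,  -1.204]), np.float64(2783.2))
(391, 430, 3) (391, 370, 3)
```

View pics/v.png

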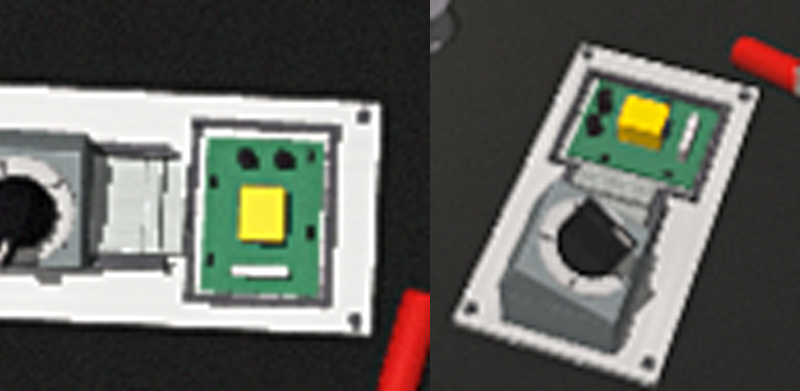

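The board lies flat within the rims on all sides (top half: yellow block at (262,213), board edges 203–325 inside frame 200–327). Now fit the knob with a 3-D model over both views.

```bash
cat > kn.py <<'E'
from h import *
def model(P,ang,t,yaw=-.057):
    Rk=(R.from_euler('z',yaw)*R.from_euler('y',-25,degrees=True)*R.from_euler('z',ang)).as_matrix()
    a=np.linspace(0,2*np.pi,32)
    d=[np.c_[24*np.cos(a),24*np.sin(a),np.full(32,z)] for z in(-22,-22-t)]
    return [np.vstack(d)@Rk.T+P, boxp(-23,23,-7,7,-22,8)@Rk.T+P],Rk
def soft(n,bs):
    return render(n,bs,[0,0,0],0)
def run(x0,masks):
    def f(x):
        m,_=model(x[:3],x[3],x[4]); return sum(((soft(n,m)-k)**2).sum() for n,k in masks.items())+((x[4]-10)/5)**2
    s=np.array(x0)+np.vstack([np.zeros(5),np.diag([8,8,8,.4,4])])
    r=minimize(f,x0,method='Nelder-Mead',options=dict(initial_simplex=s,maxiter=300,xatol=.05,fatol=.05)); return r
def masks():
    mk={}
    for n,c in(('top',(254,215)),('side',(323,263))):
        g=bot.capture(n).astype(int).max(2); s=np.s_[c[1]-16:c[1]+17,c[0]-16:c[0]+17]
        k=(g[s]<60).astype(np.uint8); nl,lab,st,ce=cv2.connectedComponentsWithStats(k,connectivity=4)
        # component holding the centre region
        i=np.bincount(lab[12:21,12:21][k[12:21,12:21]>0]).argmax(); m=np.zeros((400,640),bool); m[s]=lab==i; mk[n]=m
        print(n,m.sum(),np.argwhere(m).min(0)[::-1],np.argwhere(m).max(0)[::-1])
    return mk
E
python3 - <<'E'
from kn import *
mk=masks()
q=np.array([[252.2,224.5],[331.5,262.2]])
from scipy.optimize import least_squares
r=least_squares(lambda P:np.concatenate([proj('top',P)[0]-q[0],proj('side',P)[0]-q[1]]),[515,160,100]); print('pointer',r.x,r.fun)
for a0 in(0,.8,1.6,2.4,3.1,-.8):
    b=run([532,165,100,a0,10],mk); print(a0,np.round(b.x,2),round(b.fun,1))
for n in mk:
  y0,x0={'top':(200,238),'side':(248,306)}[n]
  print(n);g=bot.capture(n).max(2)[y0:y0+30,x0:x0+34]
  print('\n'.join(' '.join('%2x'%v for v in row) for row in g))
E
```

```text
top 214 [247 208] [263 227]
side 209 [316 253] [333 271]
pointer [508.04118522 170.33609736 107.02555919] [-0.09482037 -0.58506889  0.57553232  0.07888627]
0 [ 5.2393e+02  1.6594e+02  9.9200e+01 -3.3000e-01 -1.6000e-01] 61.1
0.8 [ 5.2366e+02  1.6574e+02  1.0188e+02  1.2400e+00 -4.2000e-01] 93.8
1.6 [523.93 165.37 100.29   2.78  -2.29] 64.9Traceback (most recent call last):
  File "<stdin>", line 7, in <module>
  File "kn.py", line 13, in run
    r=minimize(f,x0,method='Nelder-Mead',options=dict(initial_simplex=s,maxiter=300,xatol=.05,fatol=.05)); return r
    res = _minimize_neldermead(fun, x0, args, callback, bounds=bounds,
                               **options)
    fsim[j] = func(sim[j])
              ~~~~^^^^^^^^
    fx = function(np.copy(x), *(wrapper_args + args))
  File "kn.py", line 11, in f
    m,_=model(x[:3],x[3],x[4]); return sum(((soft(n,m)-k)**2).sum() for n,k in masks.items())+((x[4]-10)/5)**2
                                       ~~~^^^^^^^^^^^^^^^^^^^^^^^^^^^^^^^^^^^^^^^^^^^^^^^^^^^
  File "kn.py", line 11, in <genexpr>
    m,_=model(x[:3],x[3],x[4]); return sum(((soft(n,m)-k)**2).sum() for n,k in masks.items())+((x[4]-10)/5)**2
                                             ~~~~^^^^^
  File "kn.py", line 8, in soft
    return render(n,bs,[0,0,0],0)
  File "h.py", line 23, in render
    q=proj(n,b@Rz.T+[T[0],T[1],z]); h=cv2.convexHull(((q+.5)*S-.5).astype(np.float32))
  File "h.py", line 13, in proj
    m,Rm,p=cam(n); c=(np.atleast_2d(P)-p)@Rm
           ~~~^^^
  File "h.py", line 5, in cam
    m=bot.camera_model(n); o=np.array(m['orientation'],float)
ValueError: time passes only in moves, steps and waits
```

```bash
cat > go.py <<'E'
from h import *
ax=(R.from_euler('z',-.057)*R.from_euler('y',-25,degrees=True))
def plan(G,ang,off):
    o=bot.get_obs(); t=np.array(o['tool_pos']); Rc=R.from_euler('xyz',o['tcp_rot'])
    Rt=ax*R.from_euler('z',ang)*R.from_euler('x',np.pi)
    P=np.array(G)+off*ax.as_matrix()[:,2]
    print('time',o['time'],'q',np.round(o['joint_positions'],2),'pos',np.round(t,1))
    print('rotvec (tool)',np.round((Rc.inv()*Rt).as_rotvec(),3),'shift in final tool axes',np.round(Rt.inv().apply(P-t),1),'shift in current',np.round(Rc.inv().apply(P-t),1))
E
python3 -c "
from go import *
plan([524,164.8,99.8],-.33,60)"
```

```text
time 11.7 q [-0.14  0.17  2.02 -0.    0.95  1.49] pos [375.1  25.3 165.1]
rotvec (tool) [0.072 0.432 0.325] shift in final tool axes [  46.7 -172.1   58.7] shift in current [ 115.3 -147.8   11. ]
```

Wrist range requires the half-turned grasp (joint 6 from about −0.9 upwards). Turn first, then plan tilt and shift.

```bash
python3 -m jog '[[0,0,0,0,0,-0.148],[0,0,0,0,0,-0.148],[0,0,0,0,0,-0.148],[0,0,0,0,0,-0.148],[0,0,0,0,0,-0.148],[0,0,0,0,0,-0.148],[0,0,0,0,0,-0.148],[0,0,0,0,0,-0.148],[0,0,0,0,0,-0.148],[0,0,0,0,0,-0.148],[0,0,0,0,0,-0.148],[0,0,0,0,0,-0.148]]'; python3 -m jog '[[0,0,0,0,0,-0.148],[0,0,0,0,0,-0.148],[0,0,0,0,0,-0.148],[0,0,0,0,0,-0.148],[0,0,0,0,0,-0.148],[0,0,0,0,0,-0.148],[0,0,0,0,0,-0.148],[0,0,0,0,0,0],[0,0,0,0,0,0]]'; python3 -c "
from go import *
plan([524,164.8,99.8],-.33+np.pi,60)"
```

```text
time: 12.9
tool_pos: [374.7, 25.4, 164.8]
tcp_rot: [-3.141, -0.0, 1.725]
contact_force: [1.5, 0.0, -0.3]
grip_width: 41.4
finger_force: 0.0
time: 13.8
tool_pos: [374.4, 25.4, 164.8]
tcp_rot: [-3.141, -0.0, 2.751]
contact_force: [0.4, 0.5, -0.2]
grip_width: 41.0
finger_force: 0.0
time 13.8 q [-0.14  0.17  2.02 -0.    0.95 -1.32] pos [374.4  25.4 164.8]
rotvec (tool) [-0.142 -0.413 -0.004] shift in final tool axes [-47.4 172.3  58.7] shift in current [-61.3 177.5  10.6]
```

```bash
python3 -m jog '[[-12.3,35.5,2,0,0,0],[-12.3,35.5,2,0,0,0],[-12.3,35.5,2,0,0,0],[-12.3,35.5,2,0,0,0],[-12.3,35.5,2.6,0,0,0],[0,0,0,-0.047,-0.138,0],[0,0,0,-0.047,-0.138,0],[0,0,0,-0.047,-0.138,-0.004],[0,0,0,0,0,0],[0,0,0,0,0,0]]' 45; python3 -c "
from go import *
plan([524,164.8,99.8],-.33+np.pi,0)"
```

```text
time: 14.8
tool_pos: [498.1, 166.8, 154.6]
tcp_rot: [2.995, 0.41, 2.727]
contact_force: [0.7, 0.2, -0.1]
grip_width: 41.6
finger_force: 0.0
time 14.8 q [ 0.25  0.29  1.99 -0.29  0.47 -0.7 ] pos [498.1 166.8 154.6]
rotvec (tool) [-0.002 -0.002  0.003] shift in final tool axes [-0.5 -0.3 60.7] shift in current [-0.6 -0.2 60.7]
```

```bash
python3 -m jog '[[0,0,20,0,0,0],[0,0,20,0,0,0],[0,0,10,0,0,0],[0,0,5,0,0,0],[0,0,3,0,0,0],[0,0,0,0,0,0],[0,0,0,0,0,0]]' 45; python3 -m jog '[[0,0,0,0,0,0],[0,0,0,0,0,0],[0,0,0,0,0,0],[0,0,0,0,0,0],[0,0,0,0,0,0],[0,0,0,0,0,0],[0,0,0,0,0,0]]' 0; python3 -c "
from plant import bot
o=bot.get_obs();print(o['moment'],o['joint_positions'])"
```

```text
time: 15.5
tool_pos: [522.6, 165.3, 102.4]
tcp_rot: [2.993, 0.413, 2.727]
contact_force: [0.2, -0.2, -0.8]
grip_width: 41.5
finger_force: 0.0
time: 16.2
tool_pos: [522.9, 166.2, 102.3]
tcp_rot: [2.991, 0.414, 2.728]
contact_force: [0.6, 6.0, 0.5]
grip_width: 13.9
finger_force: 30.0
[0.82097646 0.14571315 0.34314763] [ 0.23440774  0.4167701   1.98896364 -0.3771236   0.33478231 -0.62237781]
```

Gripped the bar (13.9 mm). A +1 mm shift across relieves the side force. Now start turning clockwise and check forces midway.

```bash
python3 -m jog '[[0,1,0,0,0,0],[0,0,0,0,0,0.1],[0,0,0,0,0,0.14],[0,0,0,0,0,0.14],[0,0,0,0,0,0.14],[0,0,0,0,0,0]]'; python3 -m jog '[[0,0,0,0,0,0.14],[0,0,0,0,0,0.14],[0,0,0,0,0,0.14],[0,0,0,0,0,0.14],[0,0,0,0,0,0.14],[0,0,0,0,0,0.037],[0,0,0,0,0,0],[0,0,0,0,0,0]]'; python3 -c "
from plant import bot
o=bot.get_obs();print(o['moment'],o['joint_positions'])"
```

```text
time: 16.8
tool_pos: [523.0, 166.3, 102.3]
tcp_rot: [2.804, 0.285, 2.189]
contact_force: [-1.3, 1.3, 2.5]
grip_width: 13.9
finger_force: 30.0
time: 17.6
tool_pos: [523.0, 166.3, 102.3]
tcp_rot: [2.703, -0.003, 1.506]
contact_force: [-1.1, 2.1, 4.9]
grip_width: 14.1
finger_force: 30.0
[0.21323997 0.14569042 0.07957817] [ 0.2353572   0.4172373   1.98735722 -0.37851567  0.33757592  0.63349107]
```

First click turned with low forces. Let go, let it settle, and check keeper and knob from the cameras.

```bash
python3 -m jog '[[0,0,0,0,0,0],[0,0,0,0,0,0],[0,0,0,0,0,0],[0,0,0,0,0,0],[0,0,0,0,0,0],[0,0,0,0,0,0],[0,0,0,0,0,0],[0,0,0,0,0,0]]' 45; python3 - <<'E'
from h import *
for n in('side',):
    bot.capture(n)
    for r in bot.outline_of('keeper_lip',n)[:2]: print(n,r['p'],r['pixel'],r['mask'].sum())
o=bot.get_obs();print(o['contact_force'],o['moment'],o['tool_pos'],o['grip_width'])
E
```

```text
time: 18.4
tool_pos: [522.8, 166.2, 102.0]
tcp_rot: [2.704, -0.005, 1.503]
contact_force: [0.7, -0.2, -0.4]
grip_width: 41.2
finger_force: 0.0
[-0.16329381 -0.09619136 -0.54971031] [ 0.01178715  0.15376037 -0.01205808] [522.80218963 166.17950729 101.99367108] 41.12636846855747
```

```bash
python3 -m jog '[[0,0,0,0,0,0],[0,0,0,0,0,0],[0,0,0,0,0,0],[0,0,0,0,0,0],[0,0,0,0,0,0],[0,0,0,0,0,0],[0,0,0,0,0,0]]' 0; python3 -c "
from plant import bot
o=bot.get_obs();print(o['moment'],o['joint_positions'])"
```

```text
time: 19.2
tool_pos: [523.1, 166.2, 102.2]
tcp_rot: [2.704, -0.005, 1.503]
contact_force: [1.5, -0.7, -0.2]
grip_width: 14.1
finger_force: 30.0
[-0.2040964  -0.15420561 -0.04285778] [ 0.23505639  0.41760314  1.98731252 -0.37863519  0.33749199  0.63686944]
```

The bar sits exactly where it was left, aligned with the fingers: one click is in. Second click.

```bash
python3 -m jog '[[0,0,0,0,0,0.1],[0,0,0,0,0,0.14],[0,0,0,0,0,0.14],[0,0,0,0,0,0.14],[0,0,0,0,0,0.14],[0,0,0,0,0,0.14],[0,0,0,0,0,0.14],[0,0,0,0,0,0.14],[0,0,0,0,0,0.14],[0,0,0,0,0,0.037],[0,0,0,0,0,0],[0,0,0,0,0,0]]'; python3 -c "
from plant import bot
o=bot.get_obs();print(o['moment'],o['joint_positions'])"; python3 -m jog '[[0,0,0,0,0,0],[0,0,0,0,0,0],[0,0,0,0,0,0],[0,0,0,0,0,0],[0,0,0,0,0,0],[0,0,-10,0,0,0],[0,0,-20,0,0,0],[0,0,-30,0,0,0],[0,0,-20,0,0,0],[0,0,0,0,0,0]]' 45
```

```text
time: 20.4
tool_pos: [523.0, 166.2, 102.1]
tcp_rot: [3.002, -0.417, 0.276]
contact_force: [2.0, -0.2, 1.0]
grip_width: 13.5
finger_force: 30.0
[-0.05409982 -0.02236858 -0.00195843] [ 0.23519599  0.41760784  1.98742488 -0.37855398  0.33746113  1.89262588]
time: 21.4
tool_pos: [489.2, 168.7, 177.6]
tcp_rot: [3.003, -0.421, 0.275]
contact_force: [0.7, -1.0, 0.3]
grip_width: 41.2
finger_force: 0.0
```

```bash
sed -i 's/^def cam(n):/from functools import lru_cache\n@lru_cache\ndef cam(n):/' h.py; python3 -m jog '[[-26,0,-12,0,0,0],[-26,0,-12,0,0,0],[-26,0,-12,0,0,0],[-26,0,-12,0,0,0],[-26,0,-12,0,0,0],[0,0,0,0,0,0],[0,0,0,0,0,0]]'; python3 - <<'E'
from kn import *
mk=masks()
for a0 in(.3,1.56,-.95): 
    b=run([524,166,101,a0,4],mk); print(a0,np.round(b.x,2),round(b.fun,1))
im=bot.capture('top').astype(int)
print(im.shape)
gr=(im[...,1]-im[...,0]>15)&(im[...,1]-im[...,2]>10)
for r in range(194,240,2): 
    c=np.flatnonzero(gr[r,285:335]); print(r,(c.min()+285,c.max()+285) if len(c) else None,end=' ')
for r in bot.outline_of('keeper_lip','top')[:1]: print('lip',r['p'],r['pixel'],np.argwhere(r['mask']).min(0),np.argwhere(r['mask']).max(0))
for r in bot.outline_of('board','top')[:1]: print('board',r['p'],fit({'top':r['mask']},BOARD,10,[532,17,-.057]))
E
```

```text
time: 22.1
tool_pos: [349.4, 137.6, 176.5]
tcp_rot: [3.003, -0.417, 0.275]
contact_force: [0.4, 0.0, 0.4]
grip_width: 41.6
finger_force: 0.0
top 209 [247 208] [263 227]
side 205 [316 257] [335 271]
0.3 [5.2350e+02 1.6686e+02 1.0264e+02 3.2000e-01 1.8000e-01] 67.9
1.56 [5.2299e+02 1.6675e+02 1.0518e+02 3.0000e-01 2.3200e+00] 75.7
-0.95 [5.2334e+02 1.6671e+02 1.0215e+02 3.2000e-01 7.0000e-02] 67.3
(400, 640, 3)
194 None 196 None 198 None 200 (np.int64(296), np.int64(318)) 202 (np.int64(296), np.int64(321)) 204 (np.int64(296), np.int64(321)) 206 (np.int64(299), np.int64(321)) 208 (np.int64(299), np.int64(321)) 210 (np.int64(299), np.int64(321)) 212 (np.int64(299), np.int64(321)) 214 (np.int64(298), np.int64(321)) 216 (np.int64(298), np.int64(320)) 218 (np.int64(298), np.int64(320)) 220 (np.int64(298), np.int64(321)) 222 (np.int64(298), np.int64(320)) 224 (np.int64(298), np.int64(320)) 226 (np.int64(295), np.int64(320)) 228 (np.int64(295), np.int64(320)) 230 (np.int64(295), np.int64(320)) 232 (np.int64(295), np.int64(320)) 234 (np.int64(318), np.int64(320)) 236 None 238 None lip 0.9 [284.0, 216.5] [206 277] [225 297]
board 0.75 (array([ 5.32896e+02,  1.65030e+01, -6.70000e-02]), np.float64(79.6))
```

The knob angle reads 0.32 rad, which matches two clicks. The keeper covers about 3 px (8–9 mm) of the board's edge over image rows 206–224. Handing in.

```bash
python3 -c "
from plant import bot
print(bot.close_job())"
```

```text
the job is handed in; nothing more can be done
None
```

The job is handed in: the board lies flat in the cradle, the knob is at two clicks with a release after each, and the keeper covers about 8–9 mm of the board's edge, though no verdict came back.

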